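# Put the glass cutter away and shut its case

## Task

The green glass cutter has been left out on the bench. Lay it (do not drop it) in its own place in the cutter case, the slot with the green label and green lining, right down in the cut-out with its wheel end towards the hinge, and then shut the clear lid fully. Leave the yellow cutter lying in its slot, leave the blue slot empty (its cutter is away for a new wheel), and do not push the flower panel, the frit jar or the glue bottle about.

Things in the scene. Friction and masses are not known exactly. Their poses are not given: they have to be found in the camera images.
- cutter_green: Green glass cutter lying flat on the bench left of the case, 140 mm long, 26 wide, 15 high, 55 g. Origin: on its underside, halfway along; y points along it to the brass-coloured wheel end, z up. Grip the straight barrel across its width: it runs from y -67 to +50 mm; the slim wheel end goes on to +70. At the start the wheel end points away from the robot, within about 45 degrees.
- green_wheel (a point): The wheel end of the green cutter, on its axis: 69 mm from its origin along its y axis, 7.5 mm above its underside.
- slot_green: Dark foam insert for the green cutter, fixed in the case, 192 mm long (x), 60 wide (y), 18 high, with a green lower layer showing in the cut-out and a green label at its robot end. Origin: centre of its underside, 6 mm above the bench; x points to the hinge, z up. Put away properly, the cutter's origin is over the insert's origin, 6 mm above it, and its y axis lies along the insert's x.
- green_rest (a point): Centre of the floor of the green cut-out, 12 mm above the bench; axes as slot_green. The cut-out is 12 mm deep with sloping sides, 28 mm wide at the floor and 40 at the top, x -71 to +54 mm, then a 20 mm wide wheel channel to +75. From x -27 to +27 the foam is cut away over its whole width down to the floor level, as room for fingers; the side rails of the case too.
- slot_yellow: Foam insert like the green one, lined and labelled in yellow; the yellow cutter lies in it. Same frame; its cut-out runs from x -85 to +68 mm, its wheel channel to +88. The three inserts lie side by side, 60 mm apart, in any order.
- slot_blue: Foam insert of the same shape as the green one, lined and labelled in blue; it is empty and stays empty. Same frame.
- cutter_yellow: Yellow glass cutter, 168 mm long, 26 wide, 15 high, loose in the yellow slot, where it stays; its top stands 3 mm above the foam. Origin: on its underside, halfway along; y points along it to the wheel end.
- case: Cutter case: flat pale wooden tray, 210 mm (x) by 216 mm (y), rim 29 mm above the bench, fixed to the bench. Origin: centre of its underside; x points away from the robot to the hinged side, z up. The inserts' axes are parallel to its own.
- lid (a joint): Angle of the clear aluminium-framed lid: 0 shut (flat on the rim), growing as it opens, at most 1.8; starts at 1.5 to 1.75, about upright. 210 mm from hinge to front edge, 216 wide, 5 thick, 180 g, with a black thumb tab 70 mm wide jutting 16 mm from the middle of its front edge. The hinge is stiff (0.27 N m): the lid stays where it is left and must be moved all the way, with 1 to 3 N at its edge.
- lid_hinge (a point): Middle of the lid's hinge line: 105 mm from the case's origin along the case's x axis, 30 mm above the bench. The hinge line runs along the case's y axis, along the far top edge of the case. Upright, the lid reaches 256 mm above the bench (top of its tab).
- lid_edge (a point): On the outer face of the lid (upper face when shut, the face away from the robot when open), middle of the front frame bar, 204 mm from the hinge line. Its x axis points from the front edge to the hinge, its z axis out of the outer face.
- panel: Glass panel with a flower design laid loose on it, 120 x 166 x 12 mm, flat on the bench beyond the green cutter: bystander. Origin: centre of its underside.
- frit_jar: Small open glass jar of green frit, 41 mm across, 38 high: bystander on the robot's side. Origin: centre of its underside.
- glue_bottle: White glue bottle with a yellow nozzle, 36 mm across, 122 high: bystander, far left. Origin: centre of its underside.

How it is judged:
By the outcome, as a careful person would: the job done as asked, in the order asked, and still so for the second after the job is handed in, with the robot touching nothing.
It also fails if it takes over 67 s, if anything falls off the work surface, if the arm or the gripper's body presses on something with over 40 N, if the wrist force passes 120 N, or if a joint passes its speed limit or range.

## Robot

A 6-joint arm with a two-finger parallel gripper is mounted at the origin on the work surface; the furniture and walls round the work are solid. World frame = base frame: x ahead of the robot, y to its left, z up, the work surface at z = 0. Lengths are in m, angles in rad, forces in N, time in s.
With the tool pointing down it reaches from about 0.35 to 0.775 m from the base axis. Payload 5.5 kg.
Tool frame: the origin (TCP) lies on the centre line of the jaws, within the pads' length; the fingertips stand ctrl.tcp_to_tips ahead of it and the grasp point (between the pads) lies 8 mm behind it (ctrl.tcp_to_tips is the distance from the TCP to the fingertips, in m); z points along the fingers, y is the line along which they close (so a half turn about z gives the same grasp; the last joint's range is limited). The gripper opens to 85 mm and grips with 20 to 120 N. Pads are 22 mm wide; open, the fingers measure 114 mm over their backs; the gripper's body (76 mm by 85 mm) begins 54 mm behind the grasp point. The pads swing forward as they close: fully open they stand 13 mm farther back than shut.
Start: joints at [1.124, 0.313, 0.046, 1.304, 0, 1.431], TCP at [0.174, 0.548, 0.242] pointing down, gripper open.
Joint ranges: [-2.76, 2.76], [-0.86, 1.69], [-1.03, 1.26], [-2.2, 2.34], [-1.47, 1.5], [-3.14, 3.14]. Speed limits (rad/s): [2.57, 2.57, 3.14, 3.14, 3.14, 3.14].

## Interface

Orientations are given as a unit quaternion [w, x, y, z].
In Python, from station import ctrl gives the robot as it stands.
- The arm moves only by the tool jog_arm, called after "Request:" as name(argument=value, ...) on one line, values as JSON. Schema: {"type":"object","properties":{"increments":{"type":"string"},"only":{"type":"string"},"quiet":{"type":"boolean"},"lines":{"type":"string"}},"required":["increments"],"additionalProperties":false}. increments is a string of 1 to 10 rows, parted by semicolons, with the numbers parted by commas; each row has 7 numbers: the opening from 0.0 (shut) to 1.0 (fully open), then dx, dy, dz in m, then a rotation vector rx, ry, rz in rad; each row is the pose to reach, as a shift and turn from the pose commanded when the call began, along the tool's axes at that moment; what a row does not reach only later rows make up. A row lasts 1/10 s, in which the tool goes at most 0.05 m and 0.15 rad, less where a joint would pass 70% of its speed; a pose out of reach is approached as far as the arm can. The fingers move at their own pace and stop on an object; the grip force is fixed at half the most. Time passes only in rows, so rows that do not move let the fingers close. The tool returns the time, the measured TCP pose, the force, the opening and the grip force at its end. only (a regular expression) keeps the lines of the reply that match it, lines (a string "A,B") keeps lines A to B, and quiet returns only ok. Input that does not fit is refused with a message, and nothing moves.
- ctrl.get_obs(): the state, without advancing time (a new reading comes with each control period).
- ctrl.snapshot(name): name is "scene" or "top" or "wrist"; returns a dict with "image" (420x560x3 uint8, blue, green, red), "fov_y" (degrees; the focal length in pixels is half the picture's height over the tangent of half this angle, whatever the lens; pixels are square), "cx", "cy" (the principal point, pixels), "rvec" (rotation vector, rad) and "tvec" (3), from world to camera coordinates, as OpenCV has them. Camera axes: x right, y down, z forward; pixel columns grow to the right and rows downward; lengths in m; the calibration is good to about 2 mm. A picture is of the moment at which its call begins. There is no depth.
- ctrl.close_job(): hands the job in; it is judged then, once.
The state is a dict: "clock": time; "joints": joint angles; "joint_vel": joint speeds; "joint_efforts": joint torques, N m; "ee_pos": TCP position; "tool_rot": TCP orientation; "contact_force": force on the tool from outside, world axes, zero at the start; "moment": the same for the moment, N m; "width": opening from 0.0 (shut) to 1.0 (fully open); "gripper_force": force on a finger pad.
Only numpy, scipy, OpenCV 4.12 (cv2) and the standard library are available. Lean on these libraries where they do the work, as an engineer would, in place of code of your own. Each camera call takes 0.05 s, during which the arm holds its last target. There are 200 camera calls.

## Working session

There is one attempt and no reset: what is moved stays moved. The work goes in short steps, Python scripts to look and compute and a tool call to move; the robot and the scene stay as the last step left them, time stands still between calls to the robot, and variables do not carry over. Pictures are saved under pics/ and viewed, at most 10 in all, crops included, and the job is handed in when it is done.

```bash
ls; mkdir -p pics
```

Create h.py:
```python
import numpy as np, cv2
from scipy.spatial.transform import Rotation as R
from station import ctrl
def snap(n,f=None):
    s=ctrl.snapshot(n)
    if f: cv2.imwrite('pics/'+f,s['image'])
    np.save('pics/cal_'+(f or n)+'.npy',{k:v for k,v in s.items() if k!='image'},allow_pickle=True)
    return s
def K(s):
    f=210/np.tan(np.radians(s['fov_y'])/2); return np.array([[f,0,s['cx']],[0,f,s['cy']],[0,0,1.]])
def cal(f): return np.load('pics/cal_'+f+'.npy',allow_pickle=True).item()
def ray(s,u,v):
    Rm=cv2.Rodrigues(np.array(s['rvec'],float))[0]; t=np.array(s['tvec'],float).ravel()
    d=Rm.T@np.linalg.inv(K(s))@np.array([u,v,1.]); return -Rm.T@t,d/np.linalg.norm(d)
def at(s,u,v,z):
    c,d=ray(s,u,v); return c+d*(z-c[2])/d[2]
def tri(*obs):
    A=np.zeros((3,3));b=np.zeros(3)
    for s,u,v in obs:
        c,d=ray(s,u,v);P=np.eye(3)-np.outer(d,d);A+=P;b+=P@c
    x=np.linalg.solve(A,b); return x,[np.linalg.norm(np.cross(x-ray(s,u,v)[0],ray(s,u,v)[1])) for s,u,v in obs]
def proj(s,p):
    return cv2.projectPoints(np.array(p,float).reshape(-1,3),np.array(s['rvec'],float),np.array(s['tvec'],float),K(s),None)[0].reshape(-1,2)
```

Run:
```python
from h import *
ims=[]
for n in ["scene","top","wrist"]:
    s=snap(n,n+'0.png'); print(n,s['fov_y'],s['cx'],s['cy'],ray(s,280,210))
o=ctrl.get_obs();print(o,ctrl.tcp_to_tips)
```

```text
pics
station.py
scene 44.699123855600206 285.8359666874519 219.78595200854798 (array([-0.08622975, -0.69446484,  0.47853884]), array([ 0.58486526,  0.71571514, -0.38168633]))
top 43.943937507309265 282.13825237093187 206.8122793233167 (array([0.26784797, 0.06945101, 1.4503697 ]), array([ 0.17959766,  0.02628518, -0.98338892]))
wrist 59.538022689512225 280.1268592387672 208.65170867093659 (array([0.09799067, 0.57230494, 0.37335961]), array([ 0.29590786, -0.09401875, -0.95057825]))
{'clock': 0.15, 'joints': array([1.12440945e+00, 3.13866735e-01, 4.52452714e-02, 1.30360094e+00,
       1.85517688e-05, 1.43120819e+00]), 'joint_vel': array([-0.00223544, -0.00115153,  0.00406621,  0.00075328,  0.00204198,
        0.00034237]), 'joint_efforts': array([ 1.86702462e-03, -4.81066275e+01,  2.98814857e+01,  1.38845877e-02,
       -1.20420268e-04, -1.14251026e-05]), 'ee_pos': array([0.17349363, 0.54781968, 0.24159378]), 'tool_rot': array([-2.14815186e-04,  1.52798428e-01,  9.88257118e-01, -6.79971268e-04]), 'contact_force': array([-0.05015866,  0.03292703, -0.50197613]), 'moment': array([-0.03634781, -0.00815799,  0.04066599]), 'gripper_force': 0.0, 'width': 1.0005805367662481} 0.011
```

View pics/top0.png

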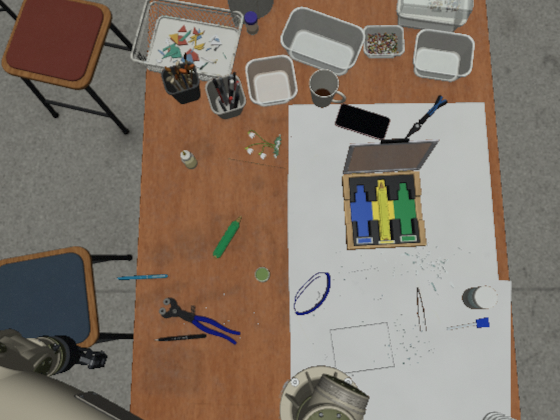

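View pics/scene0.png

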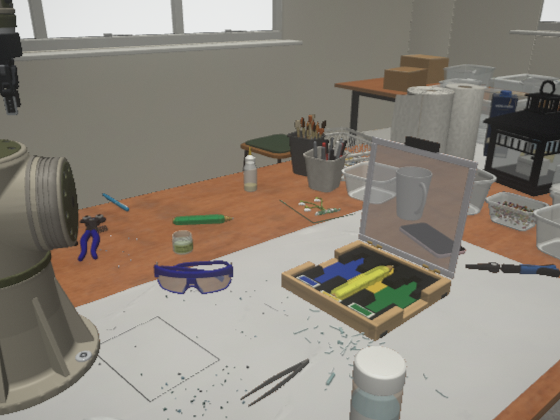

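View pics/wrist0.png

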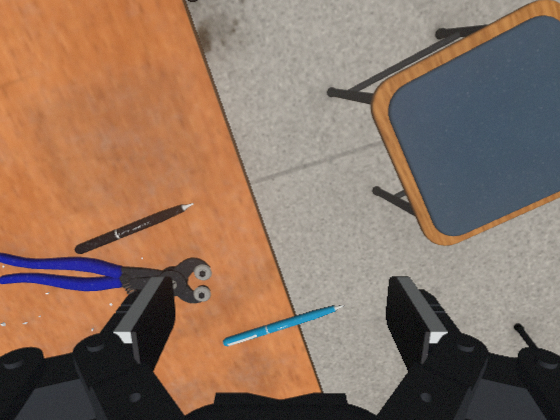

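The top view shows the green cutter at about (227,238), its wheel end up at (240,220). The case spans (345..425, 170..248), with slots blue (363), yellow (383) and green (404, the rightmost), and the lid is upright at the far side. The jar is at (262,274), the panel at (265,147) and the bottle at (188,158). In the scene view the green cutter is at (203,219), with its tip on the right. The wrist camera sees only the bench's left edge.

Run:
```python
from h import *
def blobs(f,lo,hi,zs,amin=25):
    s=cal(f);im=cv2.imread('pics/'+f);h=cv2.cvtColor(im,cv2.COLOR_BGR2HSV)
    m=cv2.inRange(h,lo,hi);n,l,st,c=cv2.connectedComponentsWithStats(m)
    for i in range(1,n):
        if st[i,4]>amin: 
            r=cv2.minAreaRect(np.argwhere(l==i)[:,::-1].astype(np.float32)); print(f,st[i],c[i].round(1),np.round(r[0],1),np.round(r[1],1),round(r[2],1),[at(s,*c[i],z).round(4) for z in zs])
for f in ['top0.png','scene0.png']:
    print('green');blobs(f,(50,120,30),(85,255,255),(0.0075,0.012))
    print('yellow');blobs(f,(24,150,80),(34,255,255),(0.012,0.027))
    print('blue');blobs(f,(105,120,40),(125,255,255),(0.012,))
# case rim corners
s=cal('top0.png')
for p in [(345,172),(421,172),(345,248),(425,246)]: print(p,at(s,*p,0.029).round(4))
im=cv2.imread('pics/top0.png')
a=cv2.resize(im[130:260,335:445],None,fx=4,fy=4,interpolation=2)
b=cv2.resize(im[200:290,205:285],None,fx=4,fy=4,interpolation=2)
c=np.zeros((520,770,3),np.uint8);c[:520,:440]=a;c[:360,445:765]=b
cv2.imwrite('pics/crop1.png',c)
```

```text
green
top0.png [394 183  22  51 719] [404.3 209.2] [404.1 208.1] [50.8 20.5] 84.3 [array([ 0.5307, -0.2406,  0.0075]), array([ 0.5299, -0.2397,  0.012 ])]
top0.png [214 221  25  37 305] [225.9 238.8] [225.7 238.8] [ 8.1 40.1] 31.8 [array([0.4508, 0.2598, 0.0075]), array([0.4503, 0.2592, 0.012 ])]
top0.png [402 237  12   3  35] [407.7 238. ] [407.5 238. ] [ 2. 11.] 90.0 [array([ 0.4495, -0.246 ,  0.0075]), array([ 0.4489, -0.245 ,  0.012 ])]
yellow
top0.png [372 180  22  60 746] [382.8 210.7] [382.6 209.6] [59.7 19.8] 85.2 [array([ 0.5261, -0.1796,  0.012 ]), array([ 0.5234, -0.177 ,  0.027 ])]
blue
top0.png [245  12  12  13 128] [250.4  17.7] [250.5  18. ] [12. 11.] 90.0 [array([1.1225, 0.1954, 0.012 ])]
top0.png [427  97  19  19  82] [435.6 106.2] [436.  106.7] [ 6.4 21.8] 40.2 [array([ 0.8326, -0.3442,  0.012 ])]
top0.png [351 185  21  52 730] [361.1 211.3] [361.  210.5] [51. 20.] 90.0 [array([ 0.5248, -0.1191,  0.012 ])]
top0.png [359 239  12   4  37] [363.8 240.2] [364.5 240.5] [11.  3.] 0.0 [array([ 0.4436, -0.1241,  0.012 ])]
top0.png [296 273  34  42 135] [318.4 297.7] [316.5 
[... 898 characters left out ...]
ng [502  91   9   6  27] [505.7  93.6] [506.   93.5] [8. 5.] -0.0 [array([2.6405, 0.7093, 0.012 ])]
scene0.png [ 79 230  20  31 288] [ 88.8 242.9] [ 88.9 245.2] [17.  31.5] 6.3 [array([0.2085, 0.2854, 0.012 ])]
scene0.png [315 258  49  25 556] [340.6 270.4] [339.4 271. ] [18.3 50.9] 80.1 [array([ 0.5312, -0.119 ,  0.012 ])]
scene0.png [155 262  77  14 375] [187.1 269.3] [193.2 268.6] [12.1 75.9] 85.6 [array([0.3101, 0.0626, 0.012 ])]
scene0.png [301 277  15   8  45] [307.8 280.5] [308.  280.6] [14.7  3. ] 29.1 [array([ 0.4584, -0.1085,  0.012 ])]
(345, 172) [ 0.6343 -0.0755  0.029 ]
(421, 172) [ 0.6322 -0.2875  0.029 ]
(345, 248) [ 0.4204 -0.0698  0.029 ]
(425, 246) [ 0.4244 -0.2872  0.029 ]
```

View pics/crop1.png

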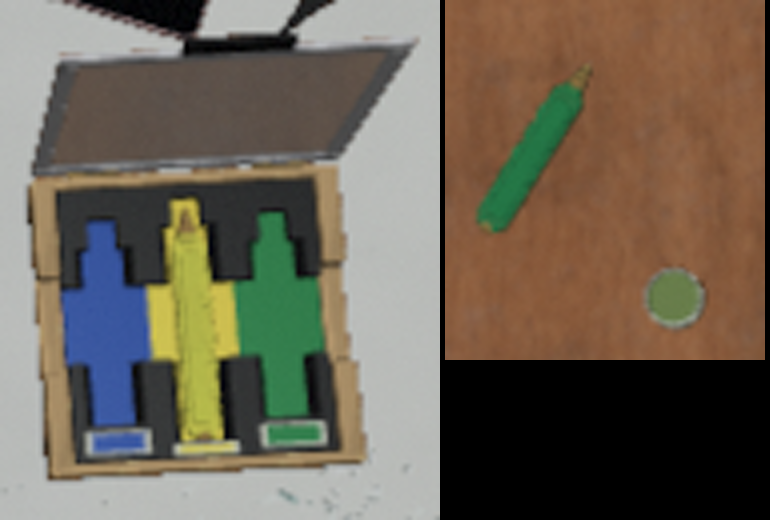

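The crop confirms the green slot is the rightmost, with its label towards the robot. It also shows the cutter's brass tip at top px (240.7,217) and its tail at (216.8,257). Next I hover over the cutter for a wrist-camera measurement.

Request:
jog_arm(increments="1,-0.04,-0.02,0,0,0,0.03;1,-0.08,-0.043,0,0,0,0.06;1,-0.12,-0.065,0,0,0,0.09;1,-0.16,-0.087,0,0,0,0.12;1,-0.2,-0.11,0,0,0,0.15;1,-0.24,-0.13,0,0,0,0.18;1,-0.28,-0.153,0,0,0,0.21;1,-0.32,-0.175,0,0,0,0.21;1,-0.35,-0.19,0,0,0,0.21;1,-0.35,-0.19,0,0,0,0.21")

```text
clock: 1.15
ee_pos: [0.4527, 0.2585, 0.2418]
tool_rot: [0.0, 0.258, 0.966, -0.0]
contact_force: [-0.8, -0.0, -0.4]
width: 0.999
gripper_force: 0.0
```

Run:
```python
from h import *
s=cal('top0.png'); a=at(s,240.75,217,.0075);b=at(s,216.75,257.5,.0075);print(a,b,np.degrees(np.arctan2(*(a-b)[1::-1])))
s=snap('wrist','wrist1.png');s=snap('top','top1.png')
```

```text
[0.51225186 0.21868022 0.0075    ] [0.39866525 0.28430855 0.0075    ] -30.0185623018962
```

View pics/wrist1.png

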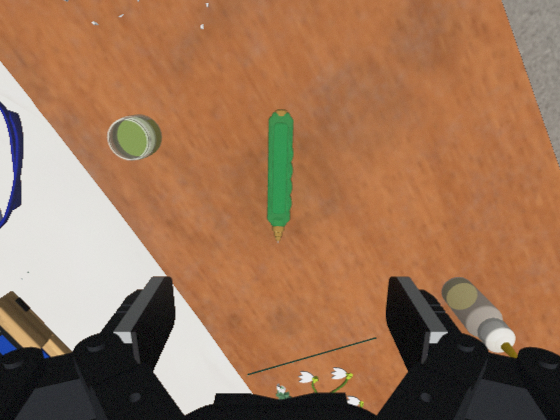

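The wrist view shows the green cutter nearly upright in the image: tail at (281,110), barrel end at (279,226), wheel tip at (278,240). The jar is at (134,137), and the panel edge runs along the bottom.

Add to h.py:
```python
def gseg(f,lo=(50,120,30),hi=(85,255,255)):
    im=cv2.imread('pics/'+f);m=cv2.inRange(cv2.cvtColor(im,cv2.COLOR_BGR2HSV),lo,hi)
    n,l,st,c=cv2.connectedComponentsWithStats(m)
    i=1+np.argmax(st[1:,4]);return l==i
def fit_cutter(f,z=.0075):
    # barrel silhouette on plane z
    s=cal(f);m=gseg(f);P=np.array([at(s,u,v,z)[:2] for v,u in np.argwhere(m)])
    c,(w,h),a=cv2.minAreaRect((P*1000).astype(np.float32)); bx=cv2.boxPoints((c,(w,h),a))
    e=bx[1]-bx[0] if np.linalg.norm(bx[1]-bx[0])>np.linalg.norm(bx[2]-bx[1]) else bx[2]-bx[1]
    e=e/np.linalg.norm(e); e=e*np.sign(e[0]); return np.array(c)/1000,max(w,h),min(w,h),np.degrees(np.arctan2(e[1],e[0]))
```

Run:
```python
from h import *
for z in (0,.0075,.015): print(z,fit_cutter('wrist1.png',z))
m=gseg('wrist1.png');vu=np.argwhere(m);print(vu.min(0),vu.max(0))
w=cal('wrist1.png')
print('tip',at(w,278,241,.0075),'tail',at(w,281,110,.0075))
t=cal('top1.png')
print('tip tri',tri((w,278,241),(t,240.75,217)),tri((w,278,241),(cal('scene0.png'),232,218.5)))
```

```text
0 (array([0.453724  , 0.25828516]), 118.14325714111328, 24.094085693359375, np.float32(-31.502869))
0.0075 (array([0.45232111, 0.25909189]), 115.77147674560547, 23.61038589477539, np.float32(-31.502872))
0.015 (array([0.45091815, 0.2598985 ]), 113.39977264404297, 23.126705169677734, np.float32(-31.502863))
[113 268] [225 292]
tip [0.51741317 0.21959877 0.0075    ] tail [0.40046531 0.29035706 0.0075    ]
tip tri (array([0.51354439, 0.21947429, 0.01215175]), [np.float64(0.0023935041919796915), np.float64(0.0023935041919797536)]) (array([0.51738152, 0.21956163, 0.00651291]), [np.float64(0.00039573199410915125), np.float64(0.00039573199410904256)])
```

Request:
jog_arm(increments="0.6,-0.003,0,0.045,0,0,0.025;0.6,-0.0076,0,0.09,0,0,0.025;0.6,-0.0076,0,0.13,0,0,0.025;0.6,-0.0076,0,0.142,0,0,0.025;0.6,-0.0076,0,0.142,0,0,0.025")

```text
clock: 1.75
ee_pos: [0.4543, 0.2579, 0.0988]
tool_rot: [-0.002, 0.267, 0.964, -0.001]
contact_force: [-0.2, 0.4, -0.1]
width: 0.6
gripper_force: 0.0
```

Run:
```python
from h import *
w=snap('wrist','wrist2.png')
for z in (0,.0075,.015): print(z,fit_cutter('wrist2.png',z))
m=gseg('wrist2.png');vu=np.argwhere(m);print(vu.min(0),vu.max(0))
print(proj(w,[[.5187,.2187,.0075],[.4596,.2547,.0075]]),ctrl.get_obs()['ee_pos'])
```

```text
0 (array([0.45517154, 0.25714914]), 121.27259826660156, 25.480541229248047, np.float32(-31.26217))
0.0075 (array([0.45294931, 0.25851239]), 117.33357238769531, 24.652921676635742, np.float32(-31.262184))
0.015 (array([0.45072723, 0.25987561]), 113.39459228515625, 23.82529067993164, np.float32(-31.262177))
[125 260] [298 299]
[[278.90117726 320.65486226]
 [279.66193598 229.16332962]] [0.45590187 0.25835217 0.10072196]
```

View pics/wrist2.png

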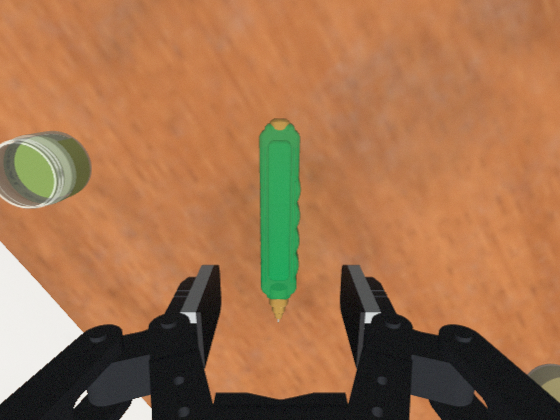

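The wrist view now shows the tip at (279,321), as predicted, and the tail at (280,119), with the fingers straddling the cutter. The measured pose is noisy, so I average some readings during a hold.

Add to h.py:
```python
def pose(n=6):
    P=[];Q=[]
    for i in range(n):
        o=ctrl.get_obs();P.append(o['ee_pos']);Q.append(o['tool_rot']);ctrl.snapshot('wrist')
    q=np.mean([q*np.sign(q[2]) for q in Q],0);q/=np.linalg.norm(q)
    return np.mean(P,0),R.from_quat(q[[1,2,3,0]]),np.std(P,0)
def to_tool(p,r,target,yaw):
    # target TCP, yaw of tool y-axis (deg); returns dx,dy,dz and rotvec for jog
    y=np.array([np.cos(np.radians(yaw)),np.sin(np.radians(yaw)),0]);z=np.array([0,0,-1.]);x=np.cross(y,z)
    r2=R.from_matrix(np.c_[x,y,z]);return r.inv().apply(np.array(target)-p).round(4),(r.inv()*r2).as_rotvec().round(4)
```

Run:
```python
from h import *
p,r,sd=pose();print(p,sd,r.as_matrix().round(4).tolist())
print(to_tool(p,r,[.4597,.2545,.013],58.7))
```

```text
[0.4574638  0.25851213 0.10211092] [0.00076706 0.00014211 0.00066757] [[-0.8572, 0.5149, 0.0026], [0.515, 0.8572, 0.0011], [-0.0016, 0.0023, -1.0]]
(array([-0.0038, -0.0025,  0.0891]), array([0.0023, 0.0016, 0.0053]))
```

Run:
```python
from h import *
for i in range(3): print(ctrl.get_obs()['ee_pos'],ctrl.get_obs()['clock']); ctrl.snapshot('wrist')
w=snap('wrist','wrist3.png')
for z in (.0075,.015): print(z,fit_cutter('wrist3.png',z))
print(proj(w,[[.4597,.2545,.0075]]))
for n in ('wrist0.png','wrist1.png','wrist2.png','wrist3.png'): print(n, ray(cal(n),280,210)[0])
```

```text
[0.45765681 0.25811985 0.10199997] 2.1
[0.4574352  0.25798861 0.10166823] 2.15
[0.45719645 0.2578281  0.10133292] 2.2
0.0075 (array([0.45309802, 0.25844611]), 117.55045318603516, 24.758838653564453, np.float32(-31.235598))
0.015 (array([0.45095959, 0.25979001]), 113.63787841796875, 23.93474578857422, np.float32(-31.235577))
[[276.92050229 224.21854226]]
wrist0.png [0.09799067 0.57230494 0.37335961]
wrist1.png [0.3838412  0.29846826 0.37359708]
wrist2.png [0.38675685 0.29911998 0.23090708]
wrist3.png [0.38885397 0.29882264 0.23283071]
```

Request:
jog_arm(increments="0.6,-0.004,-0.001,0.03,0,0,0.004;0.6,-0.004,-0.001,0.055,0,0,0.004;0.6,-0.004,-0.001,0.07,0,0,0.004;0.6,-0.004,-0.001,0.078,0,0,0.004;0.6,-0.004,-0.001,0.082,0,0,0.004;0.6,-0.004,-0.001,0.085,0,0,0.004;0.6,-0.004,-0.001,0.085,0,0,0.004;0.6,-0.004,-0.001,0.086,0,0,0.004;0.6,-0.004,-0.001,0.086,0,0,0.004;0.6,-0.004,-0.001,0.086,0,0,0.004")

```text
clock: 3.3
ee_pos: [0.4597, 0.2548, 0.0147]
tool_rot: [0.0, 0.27, 0.963, 0.0]
contact_force: [0.5, -0.1, -0.3]
width: 0.6
gripper_force: 0.0
```

Run:
```python
from h import *
for i in range(3): print(ctrl.get_obs()['ee_pos'],ctrl.get_obs()['contact_force']); ctrl.snapshot('wrist')
```

```text
[0.45974246 0.25480973 0.01469341] [ 0.50960732 -0.1323489  -0.34890647]
[0.45969245 0.25477533 0.01464669] [-0.14803458 -0.26183869 -0.25430804]
[0.45964927 0.25478696 0.01458857] [-0.03026954  0.33160123 -0.38338545]
```

Request:
jog_arm(increments="0.6,0,0,0.0015,0,0,0;0.15,0,0,0.0015,0,0,0;0.15,0,0,0.0015,0,0,0;0.15,0,0,0.0015,0,0,0;0.15,0,0,0.0015,0,0,0;0.15,0,0,0.0015,0,0,0")

```text
clock: 4.05
ee_pos: [0.4596, 0.2547, 0.013]
tool_rot: [0.0, 0.27, 0.963, 0.0]
contact_force: [-0.6, 0.1, 3.4]
width: 0.281
gripper_force: 59.7
```

Run:
```python
from h import *
w=snap('wrist','wrist4.png');o=ctrl.get_obs();print(o['width'],o['gripper_force'],o['ee_pos'],o['contact_force'])
print(fit_cutter('wrist4.png'))
```

```text
0.27891429099771614 59.710800647735596 [0.4596122 0.254762  0.0129693] [0.34498513 0.41185329 2.65686506]
(array([0.45428033, 0.2584859 ]), 119.6436538696289, 26.02027130126953, np.float32(-31.478558))
```

Gripped: width 0.28, about 24 mm, at 60 N. Next: lift, turn, and carry to a spot beside the case where the wrist camera sees the slots.

Request:
jog_arm(increments="0.15,0,0,-0.02,0,0,0;0.15,0,0,-0.06,0,0,0;0.15,0,0,-0.1,0,0,-0.05;0.15,-0.015,-0.025,-0.14,0,0,-0.12;0.15,-0.035,-0.06,-0.17,0,0,-0.2;0.15,-0.06,-0.1,-0.19,0,0,-0.28;0.15,-0.085,-0.14,-0.21,0,0,-0.36;0.15,-0.11,-0.18,-0.22,0,0,-0.44;0.15,-0.132,-0.22,-0.227,0,0,-0.52;0.15,-0.15,-0.25,-0.227,0,0,-0.59")

```text
clock: 5.1
ee_pos: [0.458, -0.0394, 0.2408]
tool_rot: [0.001, -0.023, 1.0, -0.0]
contact_force: [0.8, 0.8, 0.6]
width: 0.282
gripper_force: 59.3
```

Request:
jog_arm(increments="0.15,-0.017,-0.027,0,0,0,0;0.15,-0.017,-0.027,0,0,0,0")

```text
clock: 5.3
ee_pos: [0.4776, -0.0664, 0.2395]
tool_rot: [0.001, -0.02, 1.0, -0.001]
contact_force: [0.2, 0.2, -0.5]
width: 0.283
gripper_force: 59.4
```

```bash
python3 -c "
from h import *
p,r,sd=pose(3);print(p,r.as_matrix().round(3).tolist(),ctrl.get_obs()['clock'])"
```

```text
[ 0.47661846 -0.06485438  0.23930383] [[-0.999, -0.041, -0.0], [-0.041, 0.999, 0.0], [0.0, 0.0, -1.0]] 5.45
```

Request:
jog_arm(increments="0.15,0.01,-0.02,0,0,0,0;0.15,0.02,-0.035,0,0,0,0;0.15,0.02,-0.035,0,0,0,0;0.15,0.02,-0.035,0,0,0,0;0.15,0.02,-0.035,0,0,0,0")

```text
clock: 5.95
ee_pos: [0.4577, -0.0979, 0.2398]
tool_rot: [0.0, -0.023, 1.0, 0.0]
contact_force: [0.0, 0.0, 0.7]
width: 0.279
gripper_force: 59.4
```

```bash
python3 -c "
from h import *
snap('wrist','wrist5.png');snap('top','top5.png')
print(pose(2)[0])"
```

```text
[ 0.45784844 -0.0981401   0.23977515]
```

View pics/wrist5.png

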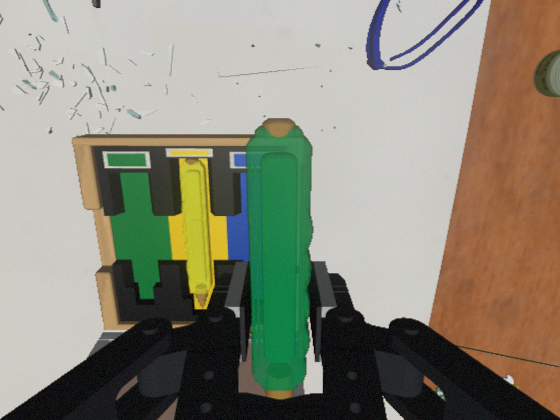

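The wrist view shows the green slot at left: label at (127,160), finger gap rows about 214–261, wheel channel end at about (148,298). The cutter is held straight. I'll fit the slot's pose with a model overlay.

Run:
```python
from h import *
im=cv2.imread('pics/wrist5.png');s=cal('wrist5.png')
h=cv2.cvtColor(im,cv2.COLOR_BGR2HSV);m=cv2.inRange(h,(50,100,30),(85,255,255));m[:,240:]=0
n,l,st,c=cv2.connectedComponentsWithStats(m)
for i in range(1,n):
    if st[i,4]>40: print(st[i],c[i])
for v in (180,190,200,220,235,250,270,280,290):
    us=np.where(l[v]==np.argmax(st[1:,4])+1)[0]; a=at(s,us.min()-.5,v,.012);b=at(s,us.max()+.5,v,.012);print(v,us.min(),us.max(),a[:2].round(4),b[:2].round(4),((a+b)/2)[:2].round(4))
us=np.where((l==np.argmax(st[1:,4])+1)[:,148])[0];print('col148',us.min(),us.max())
# labels
for f,cc in (('wrist5.png',1),):
    for name,lo,hi in (('y',(22,120,80),(34,255,255)),):pass
# 5-DOF: pose guess overlay
yaw=np.radians(2.6);O=np.array([.5325,-.2405]);X=np.array([np.cos(yaw),np.sin(yaw)]);Y=np.array([-X[1],X[0]])
def W(x,y,z): return np.r_[O+x*X+y*Y,z]
big=cv2.resize(im[120:345,65:265],None,fx=2.6,fy=2.6,interpolation=cv2.INTER_CUBIC)
def line(pts,col):
    P=proj(s,[W(*p) for p in pts]);P=((P-[65,120]+.5)*2.6*16).astype(int);cv2.polylines(big,[P.reshape(-1,1,2)],False,col,1,cv2.LINE_AA,4)
e=.001
T=.024;F=.012
line([(a*e,b*e,F) for a,b in [(-27,-30),(27,-30),(27,30),(-27,30),(-27,-30)]],(255,255,255))
line([(a*e,b*e,T) for a,b in [(-27,-20),(-71,-20),(-71,20),(-27,20)]],(0,0,255))
line([(a*e,b*e,T) for a,b in [(27,-20),(54,-20),(54,-10),(75,-10),(75,10),(54,10),(54,20),(27,20)]],(0,0,255))
line([(a*e,b*e,T) for a,b in [(-96,-30),(-96,30)]],(0,0,255))
cv2.imwrite('pics/ov1.png',big)
```

```text
[107 154  39  12 442] [126.16515837 159.4841629 ]
[ 110  172   62  128 4631] [140.60656446 233.25048586]
180 121 148 [ 0.472  -0.2563] [ 0.4707 -0.2283] [ 0.4713 -0.2423]
190 122 149 [ 0.4823 -0.2562] [ 0.481  -0.2279] [ 0.4817 -0.2421]
200 123 151 [ 0.4929 -0.2561] [ 0.4915 -0.2266] [ 0.4922 -0.2413]
220 111 167 [ 0.5153 -0.2704] [ 0.5125 -0.2113] [ 0.5139 -0.2409]
235 113 168 [ 0.532  -0.2699] [ 0.5293 -0.211 ] [ 0.5307 -0.2405]
250 115 170 [ 0.5493 -0.2694] [ 0.5465 -0.2097] [ 0.5479 -0.2396]
270 132 158 [ 0.5723 -0.2531] [ 0.5709 -0.2238] [ 0.5716 -0.2385]
280 134 159 [ 0.5844 -0.2519] [ 0.5831 -0.2234] [ 0.5838 -0.2376]
290 139 153 [ 0.5967 -0.2473] [ 0.5959 -0.2307] [ 0.5963 -0.239 ]
col148 176 299
```

View pics/ov1.png

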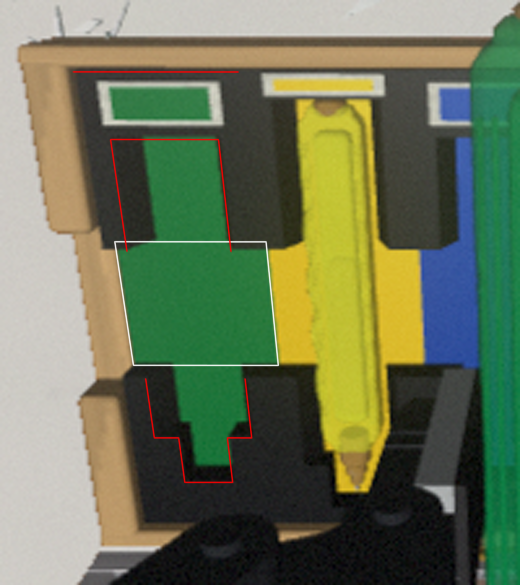

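Run:
```python
from h import *
s=cal('wrist5.png');im=cv2.imread('pics/wrist5.png')
h=cv2.cvtColor(im,cv2.COLOR_BGR2HSV);m=cv2.inRange(h,(50,100,30),(85,255,255));m[:,:242]=0;m[:,330:]=0
rows=[(v,np.where(m[v])[0]) for v in range(150,250,10)]
A=[at(s,(u.min()+u.max())/2,v,.2345)[:2] for v,u in rows]
A=np.array(A);k=np.polyfit(A[:,0],A[:,1],1);print('axis yaw',np.degrees(np.arctan(k[0])),'y at x=.458',np.polyval(k,.458))
vu=np.argwhere(m);print(vu[:,0].min(),vu[:,0].max(), 'widths',[u.max()-u.min() for v,u in rows])
for v in (118,vu[:,0].min(),vu[:,0].max()): print(v,at(s,280,v,.2345),at(s,280,v,.242))
print(proj(s,[[.458,-.098,.2398],[.458-.07,-.098,.2345],[.458-.067,-.098,.2345],[.458+.05,-.098,.2345],[.458+.05,-.098,.242]]))
p,r,sd=pose(3);print(p,r.as_matrix().round(4).tolist(),ctrl.get_obs()['clock'])
```

```text
axis yaw 3.6941431193893592 y at x=.458 -0.09680503058620347
127 390 widths [np.int64(64), np.int64(63), np.int64(64), np.int64(63), np.int64(62), np.int64(61), np.int64(61), np.int64(61), np.int64(62), np.int64(61)]
118 [ 0.38826951 -0.10028105  0.2345    ] [ 0.3877386  -0.10031476  0.242     ]
127 [ 0.39147421 -0.1001316   0.2345    ] [ 0.39076804 -0.10017349  0.242     ]
390 [ 0.51183555 -0.0945189   0.2345    ] [ 0.50454708 -0.09486773  0.242     ]
[[277.64083481 294.49091778]
 [286.30410922 117.53928983]
 [285.87896625 125.95630782]
 [272.88934621 383.12595323]
 [272.59852704 395.94938311]]
[ 0.45780381 -0.09847287  0.23975401] [[-0.999, -0.045, 0.0], [-0.045, 0.999, 0.0002], [-0.0, 0.0002, -1.0]] 6.3
```

Request:
jog_arm(increments="0.15,-0.005,-0.035,0.02,0,0,0;0.15,-0.015,-0.07,0.05,0,0,0;0.15,-0.03,-0.105,0.08,0,0,0;0.15,-0.045,-0.13,0.11,0,0,0;0.15,-0.06,-0.142,0.13,0,0,0;0.15,-0.0677,-0.1456,0.14,0,0,0;0.15,-0.0677,-0.1456,0.14,0,0,0;0.15,-0.0677,-0.1456,0.14,0,0,0;0.15,-0.0677,-0.1456,0.14,0,0,0;0.15,-0.0677,-0.1456,0.14,0,0,0")

```text
clock: 7.3
ee_pos: [0.532, -0.241, 0.1013]
tool_rot: [0.001, -0.022, 1.0, -0.0]
contact_force: [0.6, 0.2, -0.6]
width: 0.282
gripper_force: 59.4
```

Run:
```python
from h import *
snap('wrist','wrist6.png');snap('scene','scene6.png');p,r,sd=pose(6);print(p,sd,r.as_matrix().round(4).tolist(),ctrl.get_obs()['contact_force'])
print(to_tool(p,r,[.532,-.2408,.0255],92.5))
```

```text
[ 0.53181062 -0.24127229  0.10045363] [8.16222476e-05 5.94912880e-05 3.38247044e-04] [[-0.999, -0.0444, 0.0008], [-0.0444, 0.999, -0.0004], [-0.0008, -0.0005, -1.0]] [ 0.26885574  0.22861196 -0.96821632]
(array([-0.0001,  0.0005,  0.075 ]), array([-0.0005,  0.0008,  0.0008]))
```

Request:
jog_arm(increments="0.15,0,0.0003,0.02,0,0,0;0.15,0,0.0003,0.035,0,0,0;0.15,0,0.0003,0.048,0,0,0;0.15,0,0.0003,0.058,0,0,0;0.15,0,0.0003,0.063,0,0,0;0.15,0,0.0003,0.067,0,0,0;0.15,0,0.0003,0.069,0,0,0;0.15,0,0.0003,0.07,0,0,0;0.15,0,0.0003,0.07,0,0,0;0.15,0,0.0003,0.07,0,0,0")

```text
clock: 8.7
ee_pos: [0.532, -0.2413, 0.0302]
tool_rot: [0.0, -0.022, 1.0, -0.0]
contact_force: [0.4, 0.6, -1.0]
width: 0.282
gripper_force: 59.4
```

Request:
jog_arm(increments="0.15,0,0,0.002,0,0,0;0.15,0,0,0.0035,0,0,0;0.15,0,0,0.0045,0,0,0;0.15,0,0,0.0045,0,0,0;0.15,0,0,0.0045,0,0,0")

```text
clock: 9.2
ee_pos: [0.5317, -0.2411, 0.0252]
tool_rot: [-0.0, -0.022, 1.0, 0.0]
contact_force: [-0.1, -0.3, -0.8]
width: 0.279
gripper_force: 59.5
```

```bash
python3 -c "
from h import *
print(pose(3)[0],ctrl.get_obs()['contact_force'],ctrl.get_obs()['moment'])"
```

```text
[ 0.53167781 -0.24106485  0.02524025] [ 0.76450866 -0.09712317  0.11892601] [ 0.00348569 -0.05530656 -0.02642656]
```

Request:
jog_arm(increments="0.15,0,0,0.0007,0,0,0;0.15,0,0,0.0007,0,0,0;0.15,0,0,0.0007,0,0,0")

```text
clock: 9.65
ee_pos: [0.5318, -0.2411, 0.025]
tool_rot: [0.0, -0.022, 1.0, -0.0]
contact_force: [-0.9, 1.4, 4.0]
width: 0.278
gripper_force: 59.9
```

```bash
python3 -c "
from h import *
print(pose(3)[0],ctrl.get_obs()['contact_force']); snap('wrist','wrist7.png')
s=cal('wrist7.png');im=cv2.imread('pics/wrist7.png')
# predicted cutter in slot: tail, tip
O=np.array([.532,-.2408]);y=np.radians(2.5);X=np.array([np.cos(y),np.sin(y)])
print(proj(s,[np.r_[O-.067*X,.0195],np.r_[O-.071*X,.024],np.r_[O+.069*X,.0195]]))
cv2.imwrite('pics/w7.png',cv2.resize(im[60:420,150:430],None,fx=1.6,fy=1.6,interpolation=2))"
```

```text
[ 0.53180205 -0.24113892  0.02498017] [-1.80351953  1.33228156  4.94419879]
[[278.92795741 125.61733782]
 [278.90855168 115.17843246]
 [278.72766559 414.70866897]]
```

View pics/w7.png

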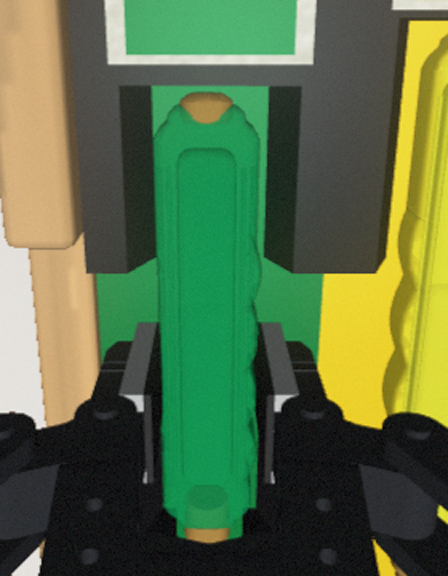

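The cutter lies centred in the green cut-out: tail at crop (207,105), just inside the label end, and 5 N of contact at exactly the expected height. Release, lift straight up, and measure the lid's edge.

Request:
jog_arm(increments="0.45,0,0,0,0,0,0;0.5,0,0,0,0,0,0;0.5,0,0,0,0,0,0;0.5,0,0,-0.01,0,0,0;0.5,0,0,-0.03,0,0,0;0.5,0,0,-0.06,0,0,0;0.5,0,0,-0.1,0,0,0;0.5,0.03,0.03,-0.13,0,0,0;0.2,0.06,0.06,-0.16,0,0,0;0,0.08,0.06,-0.2,0,0,0")

```text
clock: 10.85
ee_pos: [0.4458, -0.1811, 0.2245]
tool_rot: [-0.002, -0.023, 1.0, 0.002]
contact_force: [1.2, -1.6, 0.2]
width: 0.171
gripper_force: 0.0
```

Run:
```python
from h import *
t=cal('top0.png');s=cal('scene0.png')
print('L',tri((t,350,145.5),(s,367,134)));print('R',tri((t,438.75,140.5),(s,467,163)));print('tab',tri((t,395,141),(s,422,147)))
snap('wrist','wrist8.png');snap('top','top8.png');snap('scene','scene8.png');
a=cv2.imread('pics/top8.png')[125:255,335:445];b=cv2.imread('pics/scene8.png')[120:340,270:490]
c=np.zeros((520,800,3),np.uint8);c[:390,:330]=cv2.resize(a,None,fx=3,fy=3,interpolation=2);c[:440,340:780]=cv2.resize(b,None,fx=2,fy=2,interpolation=2)
cv2.imwrite('pics/c8.png',c)
```

```text
L (array([ 0.6422514 , -0.06530701,  0.24431685]), [np.float64(0.0027298009699156557), np.float64(0.0027298009699155763)])
R (array([ 0.65226084, -0.27655396,  0.23836383]), [np.float64(0.005968882738779717), np.float64(0.005968882738779878)])
tab (array([ 0.65628799, -0.17691125,  0.24026512]), [np.float64(0.0008677063519382145), np.float64(0.0008677063519380263)])
```

View pics/c8.png

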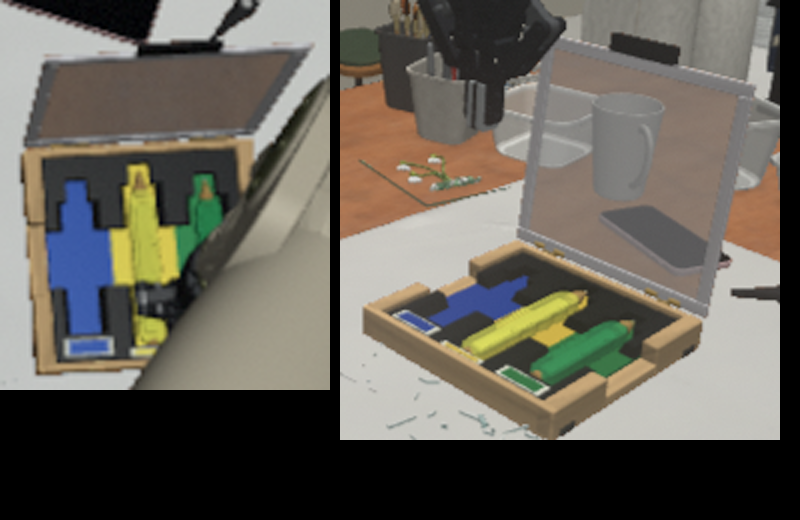

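Top view and scene view both show the green cutter lying in its slot, wheel towards the hinge, with the yellow cutter in place and the blue slot empty. The lid is at about 1.65 rad with its edge near (0.65,-0.177,0.24). Now the closed fingers go over and behind it.

Request:
jog_arm(increments="0,0,0,-0.04,0,0,0;0,-0.02,0,-0.08,0,0,0;0,-0.06,0,-0.085,0,0,0;0,-0.1,0,-0.085,0,0,0;0,-0.14,0,-0.085,0,0,0;0,-0.18,0,-0.085,0,0,0;0,-0.215,0,-0.085,0,0,0;0,-0.235,0,-0.085,0,0,0;0,-0.245,0,-0.085,0,0,0;0,-0.245,0,-0.085,0,0,0")

```text
clock: 12.0
ee_pos: [0.6952, -0.1737, 0.3067]
tool_rot: [-0.001, -0.022, 1.0, 0.001]
contact_force: [-0.3, 0.2, 0.3]
width: -0.005
gripper_force: 0.0
```

```bash
python3 -c "
from h import *
p,r,sd=pose(8);print(p,sd,r.as_matrix().round(3).tolist());o=ctrl.get_obs();print(o['ee_pos'],o['width'],o['joints'].round(2),o['contact_force'])
for f in ('scene','top'): snap(f,f+'9.png')"
```

```text
[ 0.69376071 -0.173943    0.30890628] [0.00065959 0.00010289 0.00124353] [[-0.999, -0.044, -0.001], [-0.044, 0.999, 0.0], [0.001, 0.0, -1.0]]
[ 0.69341159 -0.17403524  0.31035026] 0.0009532635469329943 [-0.36  0.63  0.71  1.65  0.   -0.4 ] [-0.53877104  0.71875752  0.22660895]
```

Request:
jog_arm(increments="0,0,0,0.02,0,0,0;0,0,0,0.045,0,0,0;0,0,0,0.06,0,0,0;0,0,0,0.072,0,0,0;0,0,0,0.074,0,0,0;0,0.004,0,0.074,0,0,0;0,0.008,0,0.074,0,0,0;0,0.012,0,0.074,0,0,0;0,0.016,0,0.074,0,0,0;0,0.02,0,0.074,0,0,0")

```text
clock: 13.5
ee_pos: [0.6736, -0.1749, 0.2362]
tool_rot: [0.0, -0.022, 1.0, -0.0]
contact_force: [0.4, -0.5, -0.7]
width: 0.002
gripper_force: 0.0
```

Request:
jog_arm(increments="0,0.012,0,0.002,0,0,0;0,0.025,0,0.0046,0,0,0;0,0.042,0,0.005,0,0,0;0,0.057,0,0.0067,0,0,0;0,0.0665,0,0.0085,0,0,0;0,0.076,0,0.0105,0,0,0;0,0.085,0,0.013,0,0,0;0,0.094,0,0.016,0,0,0;0,0.1025,0,0.0195,0,0,0;0,0.1115,0,0.0235,0,0,0")

```text
clock: 14.5
ee_pos: [0.5623, -0.1798, 0.2125]
tool_rot: [0.001, -0.022, 1.0, -0.0]
contact_force: [0.2, -0.6, 1.3]
width: 0.002
gripper_force: 0.5
```

Run:
```python
from h import *
o=ctrl.get_obs();print(o['ee_pos'],o['contact_force'])
# lid frame position by triangulated corners is not viewed; check difference instead
a=snap('scene','scene10.png')['image'];b=cv2.imread('pics/scene8.png')
d=cv2.absdiff(a,b).max(2)[120:345,340:500]>40;print('changed px',d.sum(),[ (i*25+120,d[i*25:(i+1)*25].sum()) for i in range(9)])
```

```text
[ 0.5622827  -0.17975546  0.21248038] [ 0.23671407 -0.56942726  1.26271022]
changed px 5090 [(120, np.int64(1527)), (145, np.int64(1723)), (170, np.int64(587)), (195, np.int64(633)), (220, np.int64(361)), (245, np.int64(239)), (270, np.int64(20)), (295, np.int64(0)), (320, np.int64(0))]
```

Request:
jog_arm(increments="0,0.009,0,0.0043,0,0,0;0,0.0167,0,0.009,0,0,0;0,0.0247,0,0.0142,0,0,0;0,0.0324,0,0.0198,0,0,0;0,0.0398,0,0.0257,0,0,0;0,0.0469,0,0.032,0,0,0;0,0.0534,0,0.0387,0,0,0;0,0.0595,0,0.0456,0,0,0;0,0.0659,0,0.053,0,0,0;0,0.0719,0,0.0605,0,0,0")

```text
clock: 15.55
ee_pos: [0.4903, -0.1828, 0.1509]
tool_rot: [0.0, -0.022, 1.0, 0.0]
contact_force: [1.0, -0.5, -0.4]
width: 0.001
gripper_force: 0.3
```

Request:
jog_arm(increments="0,0.0053,0,0.008,0,0,0;0,0.0103,0,0.016,0,0,0;0,0.0148,0,0.0243,0,0,0;0,0.0189,0,0.0329,0,0,0;0,0.0189,0,0.0329,0,0,0")

```text
clock: 16.05
ee_pos: [0.4704, -0.1831, 0.1171]
tool_rot: [-0.001, -0.022, 1.0, 0.001]
contact_force: [0.2, 0.0, 1.1]
width: 0.003
gripper_force: 0.0
```

Run:
```python
from h import *
for i in range(3): o=ctrl.get_obs();print(o['ee_pos'],o['contact_force']);snap('scene','scene11.png')
snap('top','top11.png')
```

```text
[ 0.47036653 -0.18314469  0.11713214] [0.17102352 0.00759555 1.12351214]
[ 0.47104952 -0.18339684  0.11787249] [-0.21077993  0.37621364 -0.03191677]
[ 0.47162193 -0.1836088   0.11839061] [ 0.82736049  0.99042756 -0.28771132]
```

Request:
jog_arm(increments="0,0.0034,0,0.0088,0,0,0;0,0.0065,0,0.0177,0,0,0;0,0.0094,0,0.0267,0,0,0;0,0.012,0,0.036,0,0,0;0,0.0138,0,0.0453,0,0,0;0,0.0152,0,0.0547,0,0,0;0,0.016,0,0.062,0,0,0;0,0.0165,0,0.068,0,0,0;0,0.0166,0,0.071,0,0,0;0,0.0166,0,0.073,0,0,0")

```text
clock: 17.25
ee_pos: [0.4551, -0.1843, 0.0453]
tool_rot: [-0.0, -0.022, 1.0, 0.0]
contact_force: [-0.5, 0.2, 0.3]
width: 0.002
gripper_force: 0.2
```

Request:
jog_arm(increments="0,0,0,0.0007,0,0,0;0,0,0,0.0014,0,0,0;0,0,0,0.002,0,0,0;0,0,0,0.002,0,0,0")

```text
clock: 17.65
ee_pos: [0.4552, -0.1844, 0.0449]
tool_rot: [0.0, -0.022, 1.0, -0.0]
contact_force: [-3.7, 2.1, 10.4]
width: 0.004
gripper_force: 5.3
```

10 N at tip height 34 mm: the lid is on the rim. Lift straight off, clear the case, and check numerically.

Request:
jog_arm(increments="0,0,0,-0.01,0,0,0;0,0,0,-0.04,0,0,0;0,0,0,-0.09,0,0,0;0,0,0.02,-0.13,0,0,0;0,0,0.06,-0.17,0,0,0;0,0,0.1,-0.2,0,0,0;0,0,0.14,-0.2,0,0,0;0,0,0.17,-0.2,0,0,0;0,0,0.17,-0.2,0,0,0;0,0,0.17,-0.2,0,0,0")

```text
clock: 18.65
ee_pos: [0.4479, -0.0141, 0.2444]
tool_rot: [0.001, -0.023, 1.0, -0.0]
contact_force: [0.1, 0.2, 0.3]
width: 0.003
gripper_force: 0.0
```

Run:
```python
from h import *
t=snap('top','top12.png');s=snap('scene','scene12.png');w=snap('wrist','wrist12.png')
y=np.radians(2.5);X=np.array([np.cos(y),np.sin(y),0]);Y=np.array([-X[1],X[0],0]);H=np.array([.6342,-.1762,.03])
# brightness across lid front edge, along case x, at several lid-angle hypotheses (outer face)
for nm,c in (('top',t),('scene',s)):
    g=cv2.cvtColor(c['image'],cv2.COLOR_BGR2GRAY).astype(np.float32)
    print(nm,'tab grey (dark if tab there):')
    for th in (0,.03,.06,.1,.2,.4):
        P=[H+b*Y-np.cos(th)*r*X+np.array([0,0,np.sin(th)*r+.003]) for r in (.213,.218,.223) for b in np.linspace(-.03,.03,13)]
        uv=proj(c,P).astype(np.float32);v=cv2.remap(g,uv[:,0].reshape(-1,1),uv[:,1].reshape(-1,1),1);print(th,v.mean().round(1),v.max())
# bystanders: shift between first and last top views
a=cv2.imread('pics/top0.png');b=t['image']
for n,(u,v,k) in {'jar':(262,274,12),'panel':(264,146,24),'bottle':(188,158,14)}.items():
    d=cv2.absdiff(a[v-k:v+k,u-k:u+k],b[v-k:v+k,u-k:u+k]).max(2);print(n,(d>40).sum())
cv2.imwrite('pics/f.png',b); print(ctrl.get_obs()['clock'])
```

```text
top tab grey (dark if tab there):
0 41.5 50.185547
0.03 44.3 91.737305
0.06 47.3 127.30078
0.1 56.9 169.21191
0.2 105.6 176.06836
0.4 171.9 191.37988
scene tab grey (dark if tab there):
0 58.3 60.683594
0.03 76.3 151.7041
0.06 153.3 196.6211
0.1 158.2 191.5039
0.2 152.4 179.87598
0.4 179.9 191.46094
jar 0
panel 0
bottle 0
18.8
```

The tab sits at angle 0 in both views, and the jar, panel and bottle haven't moved.

```bash
python3 -c "
from station import ctrl
print(ctrl.close_job())"
```

```text
the job is handed in; nothing more can be done
None
```

I laid the green cutter in its green slot with its wheel end towards the hinge, shut the lid fully, left the yellow cutter, blue slot, panel, jar and bottle as they were, and handed the job in at about 19 s; no verdict was returned.

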